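# Find the tipping hatch tile in the soldering hearth and push it open

## Task

One of the five honeycomb tiles in the soldering hearth is the tipping hatch over the scrap drawer; the others are bedded solid. Press the tiles gently with your fingertips to find the one that rocks, then push that one open until it is tilted by at least 45 degrees, and leave it standing open. Pick nothing up, and leave the things lying about where they are.

Things in the scene. Friction and masses are not known exactly. Their poses are not given: they have to be found in the camera images.
- hearth: fixed dark steel tray 244 (its x) by 268 mm (y), deck 80 mm above the bench, hollow for 70 mm below it. Origin: centre of its underside. x points away from the robot at yaw 0 (turned up to 0.3 rad), z up. Deck: 2 (x) by 3 (y) places, pitch 114 by 84 mm: five identical pale honeycomb tiles and, in any one place, a plain steel plate with small things on it
- bay0: fixed steel frame (bars 5.5 mm wide, flush) around honeycomb tile 0; it stays when the tile tips. Origin: centre of the tile's top face when level, 80 mm above the bench; axes as the hearth's. Tile 100 mm (x) by 70 mm (y), 10 mm thick, in an opening of 103 by 73 mm. Bedded tiles (four of the five) are springy but give less than 2 mm under a 10 N press
- bay1: fixed steel frame (bars 5.5 mm wide, flush) around honeycomb tile 1; it stays when the tile tips. Origin: centre of the tile's top face when level, 80 mm above the bench; axes as the hearth's. Tile 100 mm (x) by 70 mm (y), 10 mm thick, in an opening of 103 by 73 mm. Bedded tiles (four of the five) are springy but give less than 2 mm under a 10 N press
- bay2: fixed steel frame (bars 5.5 mm wide, flush) around honeycomb tile 2; it stays when the tile tips. Origin: centre of the tile's top face when level, 80 mm above the bench; axes as the hearth's. Tile 100 mm (x) by 70 mm (y), 10 mm thick, in an opening of 103 by 73 mm. Bedded tiles (four of the five) are springy but give less than 2 mm under a 10 N press
- bay3: fixed steel frame (bars 5.5 mm wide, flush) around honeycomb tile 3; it stays when the tile tips. Origin: centre of the tile's top face when level, 80 mm above the bench; axes as the hearth's. Tile 100 mm (x) by 70 mm (y), 10 mm thick, in an opening of 103 by 73 mm. Bedded tiles (four of the five) are springy but give less than 2 mm under a 10 N press
- bay4: fixed steel frame (bars 5.5 mm wide, flush) around honeycomb tile 4; it stays when the tile tips. Origin: centre of the tile's top face when level, 80 mm above the bench; axes as the hearth's. Tile 100 mm (x) by 70 mm (y), 10 mm thick, in an opening of 103 by 73 mm. Bedded tiles (four of the five) are springy but give less than 2 mm under a 10 N press
- tile0 (a joint): tilt of tile 0 about a pivot line along y through its middle, 5 mm below its top: 0 level, positive = the half towards -x is down; stops at +-1.2 rad. The hatch tile tips either way against 0.04 N m of friction (1.5 N at 30 mm from the pivot line, more as it tips), stays where left; a tip pushed straight down there tilts it about 1 rad at 25 mm below the deck, 1.1 at 35
- tile1 (a joint): tilt of tile 1 about a pivot line along y through its middle, 5 mm below its top: 0 level, positive = the half towards -x is down; stops at +-1.2 rad. The hatch tile tips either way against 0.04 N m of friction (1.5 N at 30 mm from the pivot line, more as it tips), stays where left; a tip pushed straight down there tilts it about 1 rad at 25 mm below the deck, 1.1 at 35
- tile2 (a joint): tilt of tile 2 about a pivot line along y through its middle, 5 mm below its top: 0 level, positive = the half towards -x is down; stops at +-1.2 rad. The hatch tile tips either way against 0.04 N m of friction (1.5 N at 30 mm from the pivot line, more as it tips), stays where left; a tip pushed straight down there tilts it about 1 rad at 25 mm below the deck, 1.1 at 35
- tile3 (a joint): tilt of tile 3 about a pivot line along y through its middle, 5 mm below its top: 0 level, positive = the half towards -x is down; stops at +-1.2 rad. The hatch tile tips either way against 0.04 N m of friction (1.5 N at 30 mm from the pivot line, more as it tips), stays where left; a tip pushed straight down there tilts it about 1 rad at 25 mm below the deck, 1.1 at 35
- tile4 (a joint): tilt of tile 4 about a pivot line along y through its middle, 5 mm below its top: 0 level, positive = the half towards -x is down; stops at +-1.2 rad. The hatch tile tips either way against 0.04 N m of friction (1.5 N at 30 mm from the pivot line, more as it tips), stays where left; a tip pushed straight down there tilts it about 1 rad at 25 mm below the deck, 1.1 at 35
- band: bystander, loose: plain silver ring band lying flat, 22 mm across, 6 mm high, on the plain steel plate of the hearth; origin at its underside
- charcoal: bystander, loose: small black charcoal block 32 x 45 x 14 mm on the plain steel plate of the hearth; origin at its underside
- flux: bystander, loose: amber glass jar with steel cap, 48 mm across, 55 mm high, on the bench to the right of the hearth; origin at its underside
- brick: bystander, loose: broken honeycomb brick, about 100 x 100 mm, 28 mm high, on the bench to the left of the hearth; origin at its underside
- tweezers: bystander, loose: steel tweezers lying on the bench, 155 mm long, 6 mm high; origin at its underside
- hammer: bystander, loose: small hammer lying on the bench, 220 mm long; origin at its underside
- dish: bystander, loose: white ceramic dish, 70 mm across, 25 mm high, on the bench; origin at its underside

How it is judged:
At the end, for the whole second after the job is handed in: the tile that tips stands open, tilted by more than 0.7 rad (40 degrees) either way and at rest; every loose thing is within 20 mm of where it began (((value of joint tile0 above 0.7 rad or value of joint tile0 below -0.7 rad) or (value of joint tile1 above 0.7 rad or value of joint tile1 below -0.7 rad) or (value of joint tile2 above 0.7 rad or value of joint tile2 below -0.7 rad) or (value of joint tile3 above 0.7 rad or value of joint tile3 below -0.7 rad) or (value of joint tile4 above 0.7 rad or value of joint tile4 below -0.7 rad)) and velocity of joint tile0 between -0.05 and 0.05 rad/s and velocity of joint tile1 between -0.05 and 0.05 rad/s and velocity of joint tile2 between -0.05 and 0.05 rad/s and velocity of joint tile3 between -0.05 and 0.05 rad/s and velocity of joint tile4 between -0.05 and 0.05 rad/s and distance of each of band, charcoal, flux, brick, tweezers, hammer, dish from where it was at the start of the episode below 0.02 m); the robot touches nothing.
It fails at once if a loose thing is shifted by 20 mm or more, lifted or carried (distance of any of band, charcoal, flux, brick, tweezers, hammer, dish from where it was at the start of the episode above 0.02 m).
It fails at once if a tile or its frame is pressed with more than 60 N (contact force between any of the fingers, the arm and bay0 above 60 N or contact force between any of the fingers, the arm and bay1 above 60 N or contact force between any of the fingers, the arm and bay2 above 60 N or contact force between any of the fingers, the arm and bay3 above 60 N or contact force between any of the fingers, the arm and bay4 above 60 N).
It also fails if it takes over 54 s, if anything falls off the work surface, if the arm or the gripper's body presses on something with over 40 N, if the wrist force passes 120 N, or if a joint passes its speed limit or range.

## Robot

A 6-joint arm with a two-finger parallel gripper is mounted at the origin on the work surface. World frame = base frame: x ahead of the robot, y to its left, z up, the work surface at z = 0. Lengths are in m, angles in rad, forces in N, time in s.
With the tool pointing down it reaches from about 0.35 to 0.775 m from the base axis. Payload 7.3 kg.
Tool frame: the origin (TCP) lies on the centre line of the jaws, within the pads' length; the fingertips stand 17 mm ahead of it and the grasp point (between the pads) lies 2 mm behind it (robot.tip_extent is the distance from the TCP to the fingertips, in m); z points along the fingers, y is the line along which they close (so a half turn about z gives the same grasp; the last joint's range is limited). The gripper opens to 92 mm and grips with 3 to 60 N. Pads are 19 mm wide; open, the fingers measure 130 mm over their backs; the gripper's body (75 mm by 190 mm) begins 47 mm behind the grasp point.
Start: joints at [1.083, 0.342, 1.524, -0, 1.275, -0.146], TCP at [0.176, 0.495, 0.244] pointing down, gripper open.
Joint ranges: [-2.53, 2.53], [-0.77, 2.02], [0.04, 2.7], [-1, 4.14], [0.28, 2.66], [-3.11, 3.11]. Speed limits (rad/s): [2.57, 2.57, 3.14, 3.14, 3.14, 3.14].

## Interface

Orientations are given as [roll, pitch, yaw] about the fixed x, y, z axes, in that order (R = Rz(yaw) Ry(pitch) Rx(roll)).
In Python, from cell import robot gives the robot as it stands.
- The arm moves only by the tool step_arm, never from a script. Its argument "motion" is a list of rows, each a list of 2 entries, a list of its own where there are three numbers: the shift along the tool's x, y, z in units of 60 mm (1.0 is 60 mm), then the turn about the tool's z in rad. In form: [[[x, y, z], spin], ...]. A call has 1 to 10 rows; each row is the pose to reach, as a shift and turn from the pose commanded when the call began, along the tool's axes at that moment; what a row does not reach only later rows make up. A row lasts 1/8 s, in which the tool goes at most 62.5 mm and 10.7 degrees, less where a joint would pass 70% of its speed; a pose out of reach is approached as far as the arm can. A call with a gripper value outside its range is refused whole. "hand" is the closure in counts, from 0 (fully open) to 255 (shut), set as the call begins (left out, the last holds). The fingers move at their own pace and stop on an object; "squeeze" is the grip in N (left out, the last holds). Time passes only in rows, so rows that repeat a pose let the fingers close. It gives the time, the measured TCP pose, the force, the opening and the grip force at its end, in the units of the state.
- robot.observe(): the state, without advancing time (a new reading comes with each control period).
- robot.read_camera(name): name is "side" or "top" or "wrist"; returns a dict with "pixels" (480x640x3 uint8, red, green, blue), "intrinsics" (3x3 intrinsics, pixels), "k1" (the pictures are not rectified: a ray, as slopes to the right and down, at radius r is drawn at 1 + k1 r^2 times it, then the intrinsics apply), "xyz" and "rotation" of the camera in the world; the wrist camera has in their place "T_tool_cam" (4x4, takes a point from camera to tool coordinates, whose origin is the TCP and whose axes are the flange's). Camera axes: x right, y up, looking along -z (the intrinsics and any distortion apply to the point x, -y, -z); pixel columns grow to the right and rows downward; lengths in m; the calibration is good to about 2 mm. A picture is of the moment at which its call begins: read the wrist's pose just before it. There is no depth.
- robot.hand_in(): hands the job in; it is judged then, once.
The state is a dict: "time": time; "qpos": joint angles; "qvel": joint speeds; "joint_efforts": joint torques, N m; "tool_pos": TCP position; "tool_rot": TCP orientation; "contact_force": force on the tool from outside, world axes, zero at the start; "torque": the same for the moment, N m; "opening": finger opening in m; "grip_force": force on a finger pad.
Only numpy, scipy, OpenCV 4.12 (cv2) and the standard library are available. Lean on these libraries where they do the work, as an engineer would, in place of code of your own. Each camera call takes 0.05 s, during which the arm holds its last target. There are 200 camera calls.

## Working session

There is one attempt and no reset: what is moved stays moved. The work goes in short steps, Python scripts to look and compute and a tool call to move; the robot and the scene stay as the last step left them, time stands still between calls to the robot, and variables do not carry over. Pictures are saved under pics/ and viewed, at most 10 in all, crops included, and the job is handed in when it is done.

Besides the shell and the picture viewer there is one more tool, called after "Call:" by a JSON object that holds its "fn" and its "kwargs". step_arm: Moves the arm, as the interface text tells. Its arguments: {"type":"object","properties":{"motion":{"type":"array"},"hand":{"type":"number"},"squeeze":{"type":"number"}},"required":["motion"]}

```bash
mkdir -p pics
python3 - <<'E'
from cell import robot
import cv2
s=robot.observe()
print(s)
for n in("top","side"):
    c=robot.read_camera(n); cv2.imwrite(f"pics/{n}0.png",c["pixels"][:,:,::-1]); print(n,c["intrinsics"],c["k1"],c["xyz"],c["rotation"])
E
```

```text
{'time': 0.0, 'qpos': array([ 1.08298978e+00,  3.42724888e-01,  1.52502809e+00, -3.71143057e-05,
        1.27537616e+00, -1.45993640e-01]), 'qvel': array([0.00038432, 0.00070359, 0.00127044, 0.00036127, 0.0002339 ,
       0.00071292]), 'joint_efforts': array([-7.41390413e-04, -4.31240916e+01, -2.44212896e+01,  7.16469577e-02,
        5.60057920e-02, -1.28123788e-04]), 'tool_pos': array([0.17578311, 0.49429241, 0.24303995]), 'tool_rot': array([-3.14006734e+00, -1.88409596e-04,  2.79979044e+00]), 'contact_force': array([ 0.60558198,  0.23998245, -0.84241995]), 'torque': array([-0.0229146 ,  0.01942655, -0.02123577]), 'grip_force': 0.0, 'opening': 0.09189427554688664}
top [[561.66506311   0.         322.6868253 ]
 [  0.         561.66506311 226.56689616]
 [  0.           0.           1.        ]] 0.019584502507366246 [0.1966544  0.02430256 1.60018763] [ 0.21122966  0.00516733 -1.66471398]
side [[512.69272673   0.         319.74113675]
 [  0.         512.69272673 239.25292225]
 [  0.           0.           1.        ]] -0.004281228372067063 [0.31029115 0.87086427 1.10752973] [ 0.71445922  0.01120346 -2.93166759]
```

View pics/top0.png

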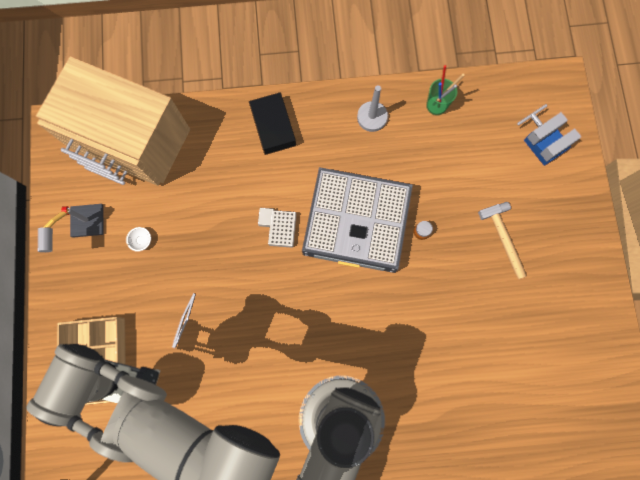

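The top view shows the hearth with corners near (319,169), (412,184), (397,270) and (304,258). The plain plate is the near-row middle, with charcoal at (358,231) and the band at (355,247). The brick is at (280,226) and the jar at (425,229).

```bash
cat > h.py <<'E'
import numpy as np, cv2
from scipy.spatial.transform import Rotation as R
def ray(c,p,z):
    K=c["intrinsics"]; k=c["k1"]
    d=cv2.undistortPoints(np.array([[p]],float),K,np.array([k,0,0,0.]))[0,0]
    v=R.from_euler('xyz',c["rotation"]).apply([d[0],-d[1],-1]); o=np.array(c["xyz"])
    return o+v*(z-o[2])/v[2]
E
python3 - <<'E'
from cell import robot
from h import *
c=robot.read_camera("top"); im=c["pixels"]
hsv=cv2.cvtColor(im,cv2.COLOR_RGB2HSV)
m=((hsv[...,1]<60)&(hsv[...,2]>165)).astype(np.uint8)*255
m[:165]=0;m[275:]=0;m[:,:300]=0;m[:,415:]=0
m=cv2.morphologyEx(m,cv2.MORPH_CLOSE,np.ones((3,3)))
vis=cv2.resize(im[155:285,255:445,::-1],None,fx=4,fy=4,interpolation=cv2.INTER_CUBIC)
mv=cv2.resize(cv2.cvtColor(m[155:285,255:445],cv2.COLOR_GRAY2BGR),None,fx=2,fy=2)
cv2.imwrite("pics/a.png",vis)
for q in cv2.findContours(m,cv2.RETR_EXTERNAL,2)[0]:
    if cv2.contourArea(q)>100:
        r=cv2.minAreaRect(q); print(np.round(r[0],1),np.round(r[1],1),r[2],ray(c,r[0],.08).round(4))
E
```

```text
[357.4 217.4] [91.6 80. ] 10.619654655456543 [ 0.5387 -0.0968  0.08  ]
```

View pics/a.png

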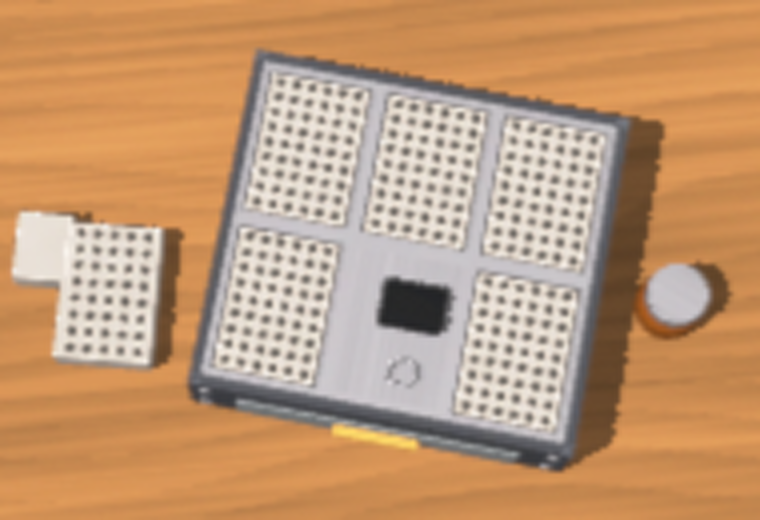

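```bash
cat >> h.py <<'E'
def go(s,p,yaw=None):
    "tool-axis shift in 60 mm units and spin to put the TCP at p"
    Rt=R.from_euler('xyz',s["tool_rot"])
    sp=0
    if yaw is not None: sp=-(yaw-s["tool_rot"][2]+np.pi/2)%np.pi; sp=sp if sp<np.pi/2 else sp-np.pi
    return (Rt.inv().apply(np.array(p)-s["tool_pos"])/.06).round(3), sp
E
python3 - <<'E'
from cell import robot
from h import *
c=robot.read_camera("top"); s=robot.observe()
P={k:ray(c,(255+a/4,155+b/4),.08) for k,(a,b) in dict(FL=(308,148),FM=(424,171),FR=(544,194),NL=(276,305),NR=(516,350)).items()}
for k in P: print(k,P[k].round(4))
ctr=(P['FL']+P['FR']+P['NL']+P['NR'])/4
dx=P['FL']-P['NL']+P['FR']-P['NR']; dy=P['FL']-P['FR']+P['NL']-P['NR']
a=np.arctan2(dx[1],dx[0]);b=np.arctan2(-dy[0],dy[1])
print("ctr",ctr,"yaw",a,b,np.linalg.norm(dx)/2,np.linalg.norm(dy)/2)
y=(a+b)/2; ex=np.array([np.cos(y),np.sin(y),0]);ey=np.array([-ex[1],ex[0],0])
for k,(i,j) in dict(FL=(1,1),FM=(1,0),FR=(1,-1),NL=(-1,1),NR=(-1,-1)).items():
    for o in(.03,):
        p=ctr+ex*(i*.057+o)+ey*j*.084; p[2]=.08+.017+.02
        print(k,p.round(4),np.hypot(*p[:2]).round(3),go(s,p,y))
for d in (0,np.pi): print((y+d-s["tool_rot"][2]))
E
```

```text
FL [ 0.6182 -0.0337  0.08  ]
FM [ 0.5938 -0.1129  0.08  ]
FR [ 0.5694 -0.1944  0.08  ]
NL [ 0.5084 -0.0008  0.08  ]
NR [ 0.4613 -0.162   0.08  ]
ctr [ 0.53932219 -0.09774198  0.08      ] yaw -0.29104297955676023 -0.2895028535846648 0.11367935884351436 0.1679055237075262
FL [ 0.6467 -0.0422  0.117 ] 0.648 (array([-10.392,  -5.794,   2.109]), np.float64(1.5192824940352776))
FM [ 0.6227 -0.1226  0.117 ] 0.635 (array([-10.464,  -7.192,   2.111]), np.float64(1.5192824940352776))
FR [ 0.5986 -0.2031  0.117 ] 0.632 (array([-10.536,  -8.59 ,   2.112]), np.float64(1.5192824940352776))
NL [ 0.5375 -0.0095  0.117 ] 0.538 (array([-8.494, -5.892,  2.11 ]), np.float64(1.5192824940352776))
NR [ 0.4894 -0.1705  0.117 ] 0.518 (array([-8.638, -8.688,  2.112]), np.float64(1.5192824940352776))
-3.090078820830174
0.05151383275961896
```

Call:
{"fn": "step_arm", "kwargs": {"motion": [[[-8.5, -5.9, 1.4], -0.05], [[-8.5, -5.9, 1.4], -0.05], [[-8.5, -5.9, 1.4], -0.05], [[-8.5, -5.9, 1.4], -0.05], [[-8.5, -5.9, 1.4], -0.05], [[-8.5, -5.9, 1.4], -0.05], [[-8.5, -5.9, 1.4], -0.05], [[-8.5, -5.9, 1.4], -0.05], [[-8.5, -5.9, 1.4], -0.05], [[-8.5, -5.9, 1.4], -0.05]], "hand": 255, "squeeze": 5}}

```text
time: 1.45
tool_pos: [0.5379, -0.0105, 0.1596]
tool_rot: [3.141, 0.0, 2.849]
contact_force: [0.0, 0.8, 0.3]
opening: 0.0009
grip_force: 0.0
```

Call:
{"fn": "step_arm", "kwargs": {"motion": [[[0, 0, 0.5], 0], [[0, 0, 0.9], 0], [[0, 0, 1.0], 0], [[0, 0, 1.03], 0], [[0, 0, 1.05], 0], [[0, 0, 1.05], 0]]}}

```text
time: 2.2
tool_pos: [0.5374, -0.0085, 0.0977]
tool_rot: [3.141, 0.002, 2.85]
contact_force: [0.2, 0.2, -0.2]
opening: 0.0005
grip_force: 0.0
```

Call:
{"fn": "step_arm", "kwargs": {"motion": [[[0, 0, 0.01], 0], [[0, 0, 0.02], 0], [[0, 0, 0.03], 0], [[0, 0, 0.03], 0]]}}

```text
time: 2.7
tool_pos: [0.5375, -0.0086, 0.0964]
tool_rot: [3.141, 0.002, 2.85]
contact_force: [-2.0, 1.1, 8.5]
opening: 0.0006
grip_force: 4.5
```

Call:
{"fn": "step_arm", "kwargs": {"motion": [[[0, 0, -0.35], 0], [[-0.95, 0, -0.35], 0], [[-1.9, 0, -0.35], 0], [[-1.9, 0, -0.2], 0], [[-1.9, 0, -0.06], 0], [[-1.9, 0, -0.03], 0], [[-1.9, 0, -0.015], 0], [[-1.9, 0, 0], 0], [[-1.9, 0, 0], 0]]}}

```text
time: 3.82
tool_pos: [0.6452, -0.0411, 0.0966]
tool_rot: [-3.141, -0.0, 2.85]
contact_force: [-3.1, -0.2, 7.8]
opening: 0.0005
grip_force: 3.9
```

Bedded too. Next is FM (tool y −1.4).

Call:
{"fn": "step_arm", "kwargs": {"motion": [[[0, 0, -0.35], 0], [[0, -0.7, -0.35], 0], [[0, -1.4, -0.35], 0], [[0, -1.4, -0.2], 0], [[0, -1.4, -0.06], 0], [[0, -1.4, -0.03], 0], [[0, -1.4, -0.015], 0], [[0, -1.4, 0], 0], [[0, -1.4, 0], 0]]}}

```text
time: 4.95
tool_pos: [0.6223, -0.1214, 0.0952]
tool_rot: [3.141, 0.001, 2.85]
contact_force: [-0.2, 0.8, 1.0]
opening: 0.0008
grip_force: 0.4
```

Call:
{"fn": "step_arm", "kwargs": {"motion": [[[0, 0, 0.02], 0], [[0, 0, 0.04], 0], [[0, 0, 0.06], 0], [[0, 0, 0.06], 0]]}}

```text
time: 5.45
tool_pos: [0.6222, -0.122, 0.0915]
tool_rot: [3.142, 0.001, 2.85]
contact_force: [0.8, 0.4, 2.0]
opening: 0.0005
grip_force: 0.9
```

The far middle tile gives 5 mm at 2 N, so it is the hatch. Pushing it open.

Call:
{"fn": "step_arm", "kwargs": {"motion": [[[0, 0, 0.07], 0], [[0, 0, 0.14], 0], [[0, 0, 0.2], 0], [[0, 0, 0.25], 0], [[0, 0, 0.3], 0], [[0, 0, 0.35], 0], [[0, 0, 0.35], 0]]}}

```text
time: 6.32
tool_pos: [0.6218, -0.1218, 0.0701]
tool_rot: [3.142, -0.001, 2.85]
contact_force: [0.6, -0.0, 0.6]
opening: 0.0004
grip_force: 0.3
```

Call:
{"fn": "step_arm", "kwargs": {"motion": [[[0, 0, 0.04], 0], [[0, 0, 0.08], 0], [[0, 0, 0.12], 0], [[0, 0, 0.12], 0]]}}

```text
time: 6.82
tool_pos: [0.6218, -0.1218, 0.063]
tool_rot: [3.141, -0.0, 2.85]
contact_force: [-0.1, 0.5, 0.1]
opening: 0.0002
grip_force: 0.3
```

Call:
{"fn": "step_arm", "kwargs": {"motion": [[[0, 0, -0.15], 0], [[0, 0, -0.3], 0], [[0, 0, -0.5], 0], [[0, 0, -0.8], 0], [[0, 0, -1.5], 0], [[0, 0, -2.3], 0], [[0, 0, -3.0], 0], [[0, 0, -3.0], 0]]}}

```text
time: 7.82
tool_pos: [0.6235, -0.1223, 0.2489]
tool_rot: [-3.141, 0.009, 2.85]
contact_force: [-0.1, -0.3, 0.4]
opening: 0.0005
grip_force: 0.0
```

Call:
{"fn": "step_arm", "kwargs": {"motion": [[[1, 1, 0], 0], [[2, 2, 0], 0], [[3, 3, 0], 0], [[3, 4, 0], 0], [[3, 5, 0], 0], [[3, 5, 0], 0], [[3, 5, 0], 0], [[3, 5, 0], 0]]}}

```text
time: 8.82
tool_pos: [0.5354, 0.2168, 0.2429]
tool_rot: [-3.141, -0.001, 2.85]
contact_force: [-0.7, -0.5, -0.3]
opening: 0.0001
grip_force: 0.0
```

Run:
```python
from cell import robot
import cv2
s=robot.observe(); print(s["time"],s["tool_pos"],s["contact_force"])
im=[cv2.resize(robot.read_camera("top")["pixels"][155:285,255:445,::-1],None,fx=4,fy=4)]
cv2.imwrite("pics/t2.png",im[0])
cv2.imwrite("pics/s2.png",robot.read_camera("side")["pixels"][:,:,::-1])
```

```text
8.825 [0.53541593 0.21682562 0.24286815] [-0.66742567 -0.45153669 -0.28870985]
```

View pics/t2.png

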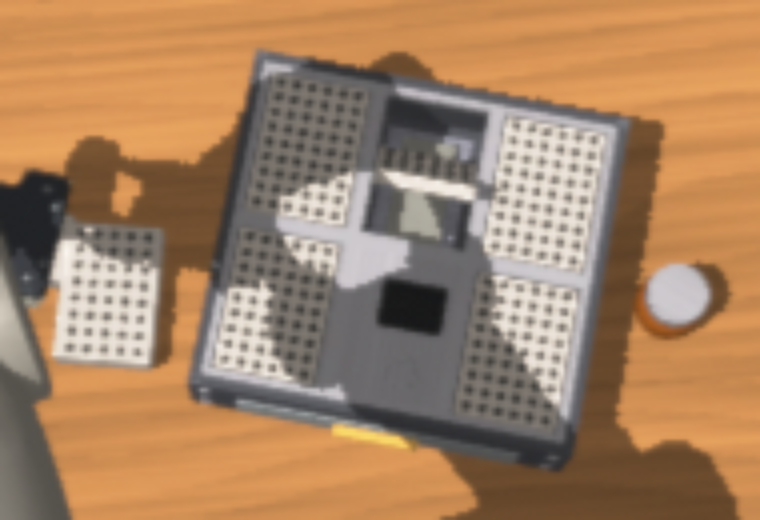

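View pics/s2.png

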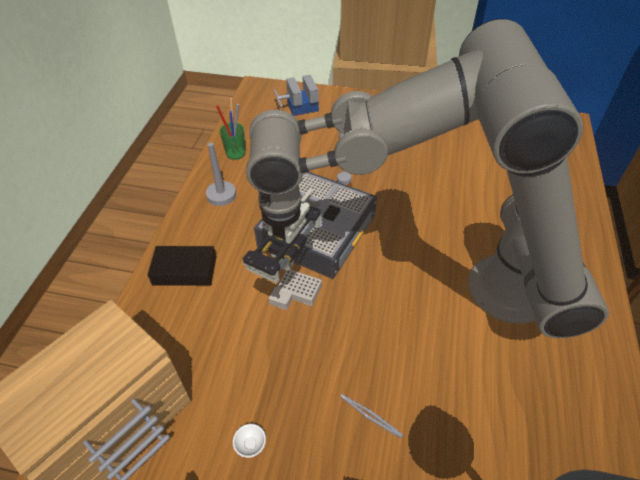

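The top view shows the far-middle tile standing steeply open at about (430,175), and the charcoal, brick and jar in their original places. In the side view the arm is clear of everything, and the dish and tweezers can be seen lying on the bench.

```bash
python3 -c "
from cell import robot
print(robot.hand_in())"
```

```text
the job is handed in; nothing more can be done
None
```

The hatch is the far-row middle tile: it gave 5 mm at about 2 N. I pushed it steeply open, about 1.1 rad by the depth of the push, left it standing with the arm clear, and handed the job in; the hand-in gave no verdict.

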